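Draw out the incubator tray with the purple plate

ROBOT

A 7-joint arm with a two-finger parallel gripper is mounted at the origin on the work surface. World frame = base frame: x ahead of the robot, y to its left, z up, the work surface at z = 0. Lengths are in m, angles in rad, forces in N, time in s.
With the tool pointing down it reaches from about 0.4 to 0.85 m from the base axis. Payload 6.9 kg.
Tool frame: the origin (TCP) lies midway between the tips of the shut fingers; the grasp point (between the pads) lies behind it (ctrl.pinch_z is the z of the grasp point in the tool frame, in m); z points along the fingers, y is the direction in which the jaws open and shut (so a half turn about z gives the same grasp; the last joint's range is limited). The gripper opens to 85 mm and grips with 20 to 120 N. Pads are 22 mm wide; open, the fingers measure 114 mm over their backs; the gripper's body (76 mm by 85 mm) begins 54 mm behind the grasp point. The pads swing forward as they close: fully open they stand 13 mm farther back than shut.
Start: joints at [-1.052, 0.507, -0.238, 1.5, 0.126, 1.149, -0.155], TCP at [0.251, 0.572, 0.231] pointing down, gripper open.
Joint ranges: [-3.08, 3.08], [-0.24, 2.05], [-1.43, 1.35], [0, 2.5], [-1.52, 4.66], [0.17, 1.96], [-2.89, 2.89]. Speed limits (rad/s): [2.39, 2.39, 3.14, 3.14, 3.14, 3.14, 3.14].

INTERFACE

Orientations are given as a unit quaternion [w, x, y, z].
In Python, from station import ctrl, get_state, vision, ticket, models gives the robot as it stands. Calls block until the motion is done:
- ctrl.movep(position, orientation): joint-space move of the TCP to a pose.
- ctrl.movel(position, frame=None, max_speed=0.15): straight line of the TCP; frame=None keeps the orientation; max_speed is the mean speed in m/s.
- ctrl.set_joints(angles): joint-space move.
- ctrl.ungrasp() and ctrl.close_gripper(force=None): open the fingers fully, or close them until they stop; force is the grip in N (None keeps the last).
- ctrl.pause(seconds).
- ctrl.ik(position, orientation): joint angles nearest the present ones, or None.
- get_state(): the state.
- vision.grab_frame(name): name is "side" or "top" or "wrist"; returns (picture, depth): 400x640x3 uint8, blue, green, red; 400x640 float32, m along the optical axis (not along the pixel's ray), 0 where there is no reading.
- vision.camera_info(name): a dict with "mtx" (3x3 intrinsics, pixels), "dist_coeffs" ([k1, k2, p1, p2, k3] as OpenCV has them; the pictures are not rectified), "R" (3x3) and "t" (3): a world point X has camera coordinates R X + t; the wrist camera has in their place "hand_eye" (4x4, takes a point from camera to tool coordinates, whose origin is the TCP and whose axes are the flange's). Camera axes: x right, y down, z forward; pixel columns grow to the right and rows downward; lengths in m; the calibration is good to about 2 mm. A picture is of the moment at which its call begins: read the wrist's pose just before it. camera_info takes no time and is no camera call.
A pose or a line that the arm cannot do raises ctrl.Unreachable and nothing moves.
- ticket.close_job(): hands the job in, once; it reports no verdict.
Trained networks look in the newest picture that a camera, given by its name, has taken for a name from the list of things; names that differ only in an ending like _2 or _b are one class to them, and where a whole thing is asked for, a point or a joint stands for the part that bears it (a point fixed in the world has none). Each returns a list of dicts, best first, with "p" (0 to 1); they miss things now and then, are a little off and sometimes report something else, mostly with a low value. They report only what shows in the picture. A call takes as long as a camera call.
- models.recognise(camera, target): "point" ([column, row] in pixels, amid what is visible of it).
- models.masks_of(camera, target): "mask" (400x640 bool, what is visible of it) and "point" ([column, row] in pixels, amid what is visible of it).
The state is a dict: "time": time; "qpos": joint angles; "qd": joint speeds; "tau": joint torques, N m; "tcp_pos": TCP position; "eef_rot": TCP orientation; "contact_force": force on the tool from outside, world axes, zero at the start; "wrist_torque": the same for the moment, N m; "width": finger opening in m.
Only numpy, scipy, OpenCV 4.12 (cv2) and the standard library are available. Lean on these libraries where they do the work, as an engineer would, in place of code of your own. Each camera call takes 0.05 s, during which the arm holds its last target.

TASK

Look through the two clear windows of the white bench incubator and find the tray carrying the Petri dish with purple agar. Hook a fingertip behind the turned-up lip of that tray and draw it smoothly out along its runners to its stop, without pinching the lip and without touching or shaking the dish out of place, then take the finger clear. Leave the other tray shut and everything on the bench where it stands.

Things in the scene. Friction and masses are not known exactly. Their poses are not given: they have to be found in the camera images.
- incubator: fixed low white two-bay Petri-dish incubator, 190 deep (x) x 340 wide (y) x 96 high, grey top frame with a clear window over each bay. Origin: centre of its underside on the bench; its -x axis points out of its front, towards the robot, and both trays slide along that -x axis. The bays lie at y = +85 mm (left, seen from the robot) and y = -85 mm (right) in its frame.
- seat_left (a point): middle of the left tray's floor, 42 mm above the bench, where its dish stands; moves with the tray. Rims 9 mm high and the bay front surround the floor (120 x 120 mm).
- seat_right (a point): the same on the right tray
- dish_purple: closed clear Petri dish, 93 mm diameter, 17 mm high, about 35 g, with purple agar, standing loose on one of the two trays; origin: centre of its underside
- dish_straw: the same kind of dish with pale straw-coloured agar, loose on the other tray; origin: centre of its underside
- bottle: loose clear laboratory bottle with blue screw cap, 70 mm diameter, 142 mm high, on the bench to the left; origin: centre of its underside
- tube_rack: loose orange-red rack of capped test tubes, 200 x 84 mm, 128 mm high, on the bench to the right; origin: centre of its underside
- dish_stack: loose stack of four empty clear dishes (one rigid piece), 93 mm diameter, 64 mm high, on the bench to the left; origin: centre of its underside
- channel_left (a point): middle of the ledge behind the left lip, where a fingertip goes down; moves with the tray. The ledge is 42 mm above the bench, 36 mm (x) from the lip to the white bay front, 126 mm wide, open above and at its ends. The bay front (94 mm high) begins 18 mm behind this point, the incubator's top (96 mm high) 26 mm behind it when shut
- channel_right (a point): the same point behind the right lip
- travel_left (a joint): travel of the left tray in m: 0 shut, 0.12 fully out at its stop. It runs on runners with about 2.5 N of friction (a little more when moved fast) and stays where it is left
- travel_right (a joint): the same for the right tray
- tray_left: steel tray of the left bay on its runners, 0.54 kg, with the white bay front as part of it. Its sheet runs on in front of the bay front as a level ledge whose edge is turned up into a lip (lip_back_left) with a blue facing on the outside (lip_facing_left), not to be pressed while the tray is drawn: that is a pinch. Origin: under the bay's middle when shut, at bench height; axes as the incubator's
- tray_right: the same tray of the right bay
- lip_left (a point): middle of the top edge of the back face (towards the incubator) of the left tray's turned-up lip, 60 mm above the bench and 139 mm in front of the incubator's origin when shut. The lip is 126 mm wide (y), 6 mm thick with its blue facing and stands 18 mm above the ledge behind it. Moves with the tray
- lip_right (a point): the same point on the right lip

How it is judged:
By the outcome, as a careful person would: the job done as asked, in the order asked, and still so for the second after the job is handed in, with the robot touching nothing.
It also fails if it takes over 38 s, if anything falls off the work surface, if the arm or the gripper's body presses on something with over 40 N, if the wrist force passes 120 N, or if a joint passes its speed limit or range.

## Working session

There is one attempt and no reset: what is moved stays moved. The work goes in short steps, each a Python script; the robot and the scene stay as the last script left them, time stands still between calls to the robot, and variables do not carry over. Pictures are saved under pics/ and viewed, and the job is handed in when it is done.

```bash
mkdir -p pics; ls; python3 - <<'E'
from station import ctrl,get_state,vision,models
import cv2,numpy as np
s=get_state();print(s['time'],s['tcp_pos'],s['eef_rot'],s['width'],ctrl.pinch_z)
for n in('side','top'):
    im,d=vision.grab_frame(n);cv2.imwrite(f'pics/{n}0.png',im);np.save(f'{n}0.npy',d)
    for t in('dish_purple','dish_straw','lip_left','lip_right','incubator','tube_rack','bottle','dish_stack','channel_left','channel_right'):
        print(n,t,[(np.round(r['point']),round(r['p'],2)) for r in models.recognise(n,t)][:3])
print(vision.camera_info('top'));print(vision.camera_info('side'))
E
```

```text
pics
0.0 [0.25117548 0.57175321 0.23042941] [-1.68769376e-04  2.05423935e-01  9.78672674e-01 -8.81150145e-04] 0.08579289255282044 -0.0187
side dish_purple []
side dish_straw [(array([304., 209.]), 0.19)]
side lip_left [(array([304., 212.]), 0.85), (array([204., 205.]), 0.65), (array([370., 241.]), 0.65)]
side lip_right [(array([371., 241.]), 0.76), (array([263., 186.]), 0.53)]
side incubator [(array([368., 210.]), 0.59), (array([304., 211.]), 0.28), (array([208., 204.]), 0.23)]
side tube_rack [(array([450., 294.]), 0.7)]
side bottle [(array([206., 203.]), 0.88)]
side dish_stack [(array([263., 188.]), 0.84)]
side channel_left [(array([303., 209.]), 0.91)]
side channel_right [(array([369., 241.]), 0.73)]
top dish_purple []
top dish_straw [(array([377., 202.]), 0.67)]
top lip_left [(array([311., 212.]), 0.71), (array([375., 202.]), 0.49)]
top lip_right [(array([377., 201.]), 0.64)]
top incubator [(array([338., 168.]), 0.74)]
top tube_rack [(array([447., 193.]), 0.93)]
top bottle [(array([255., 265.]), 0.81)]
top dish_stack []
top channel_left [(array([315., 216.]), 0.73), (array([448., 
[... 261 characters left out ...]
 0.        ,  0.        ,  0.        ,  0.        ]), 'R': array([[-0.0121311 , -0.99982704,  0.01409706],
       [-0.99795539,  0.01122123, -0.06292151],
       [ 0.06275244, -0.01483154, -0.99791891]]), 't': array([0.00324875, 0.61894616, 1.10771401])}
{'mtx': array([[468.6257452 ,   0.        , 319.11945425],
       [  0.        , 468.6257452 , 198.72147449],
       [  0.        ,   0.        ,   1.        ]]), 'dist_coeffs': array([-0.067461,  0.      ,  0.      ,  0.      ,  0.      ]), 'R': array([[ 0.76420141, -0.64462689, -0.02126927],
       [-0.34558371, -0.38139834, -0.85738393],
       [ 0.54458067,  0.66256432, -0.5142377 ]]), 't': array([-0.47574619,  0.27636725,  0.67952418])}
```

View pics/top0.png

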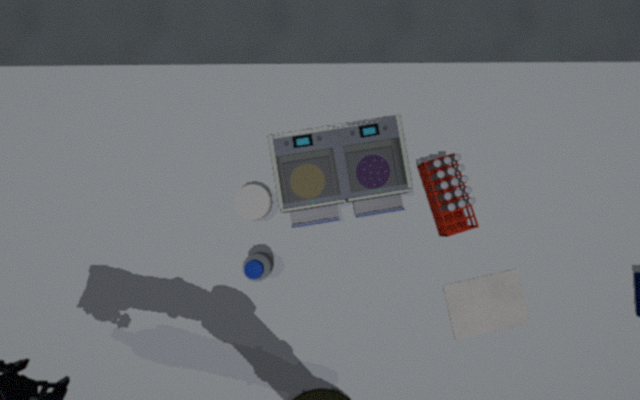

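View pics/side0.png

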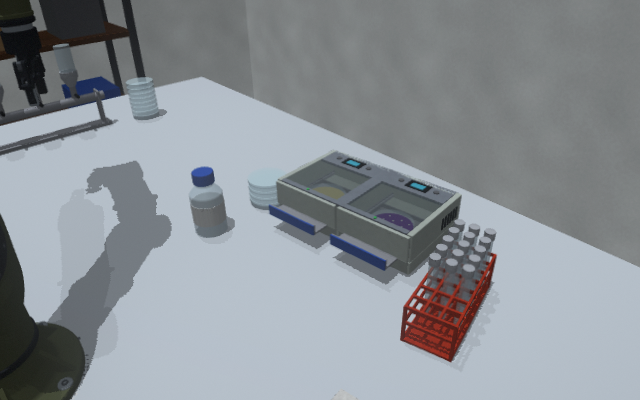

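The purple dish, around (373,171) in the top view, is in the right bay. The straw dish, at (308,181), is in the left bay. I'll zoom in to localise the incubator.

```bash
python3 - <<'E'
import cv2
im=cv2.imread('pics/top0.png')[105:235,262:422];cv2.imwrite('pics/topz.png',cv2.resize(im,None,fx=4.6,fy=4.6,interpolation=cv2.INTER_CUBIC))
im=cv2.imread('pics/side0.png')[140:280,260:470];cv2.imwrite('pics/sidez.png',cv2.resize(im,None,fx=3.8,fy=3.8,interpolation=cv2.INTER_CUBIC))
E
```

```text
(no output)
```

View pics/topz.png

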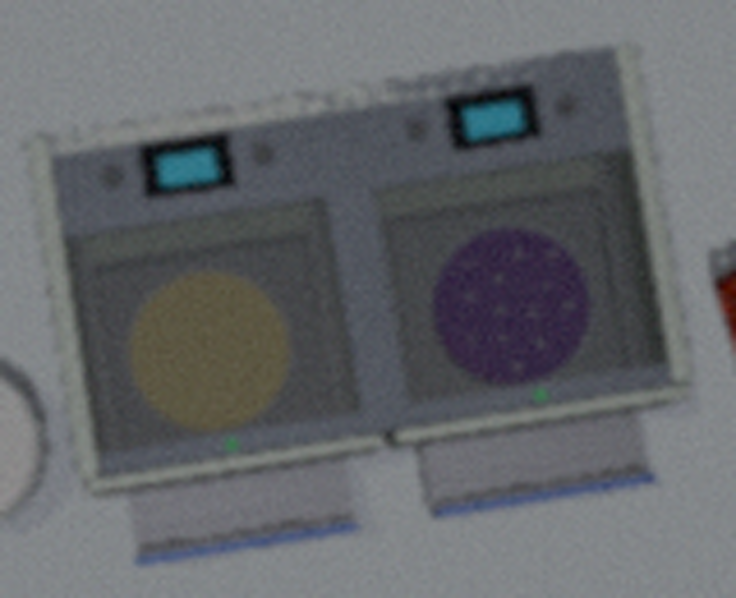

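View pics/sidez.png

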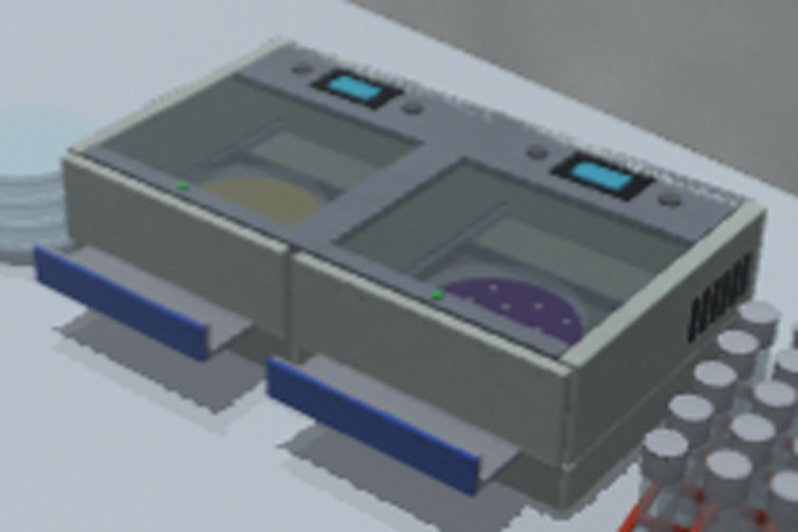

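```bash
cat > fit.py <<'E'
from station import vision
import cv2,numpy as np
from scipy.optimize import least_squares
P=[(-.145,.148,.06),(-.145,.022,.06),(-.145,-.022,.06),(-.145,-.148,.06),(-.103,.17,.094),(-.103,-.17,.094),(.095,.17,.096),(.095,-.17,.096)]
P=np.array(P)
S=np.array([(36,246),(208,325),(268,360),(477,460),(65,155),(572,370),(283,40),(765,207)])/3.8+[260,140]-.4
T=np.array([(137,562),(357,526),(432,516),(655,478),(95,492),(688,395),(32,140),(632,45)])/4.6+[262,105]-.4
def proj(n,X):
    c=vision.camera_info(n);r=cv2.Rodrigues(c['R'])[0]
    return cv2.projectPoints(X,r,c['t'],c['mtx'],c['dist_coeffs'])[0][:,0]
def W(p,X): 
    c,s=np.cos(p[2]),np.sin(p[2]);return X@np.array([[c,s,0],[-s,c,0],[0,0,1]])+[p[0],p[1],0]
for use in('both','side','top'):
    def f(p):
        r=[]
        if use!='top': r.append(proj('side',W(p,P))-S)
        if use!='side': r.append(proj('top',W(p,P))-T)
        return np.ravel(r)
    o=least_squares(f,[.65,0,.15],loss='soft_l1');print(use,o.x.round(4));print(f(o.x).reshape(-1,8,2).round(1).tolist())
    if use=='both': np.save('pose.npy',o.x); print('chR',W(o.x,np.array([[-.121,-.085,.042]])),'lipR',W(o.x,np.array([[-.139,-.085,.06]])))
E
python3 fit.py
```

```text
both [ 0.7088 -0.0559  0.1463]
[[[-0.2, -0.6], [-1.2, 0.0], [0.1, -0.9], [-0.2, -0.8], [-1.8, -1.3], [0.0, 1.0], [-0.4, -2.0], [1.7, -1.2]], [[0.3, 0.3], [0.8, 0.4], [1.3, -0.2], [0.8, 0.4], [-2.6, 0.3], [2.3, 0.1], [-1.0, -0.9], [1.3, -0.7]]]
chR [[ 0.60146094 -0.15763996  0.042     ]] lipR [[ 0.58365325 -0.16026408  0.06      ]]
side [ 0.7079 -0.0577  0.1449]
[[[-0.0, -0.2], [-1.1, 0.5], [0.3, -0.4], [0.1, -0.1], [-1.6, -1.0], [0.3, 1.7], [-0.0, -1.7], [2.2, -0.6]]]
top [ 0.7088 -0.0541  0.1472]
[[[-0.4, 0.3], [0.2, 0.4], [0.7, -0.2], [0.2, 0.4], [-3.3, 0.3], [1.6, 0.0], [-1.7, -0.8], [0.6, -0.8]]]
```

```bash
cat >> /dev/null; cat > h.py <<'E'
import numpy as np
from station import ctrl,get_state,vision,models
p=np.load('pose.npy');th=p[2]
def q(flip=0):
    f=(np.pi/2 if not flip else 0)+th/2; return [0,np.cos(f),np.sin(f),0]
def W(x,y,z): return [p[0]+np.cos(th)*x-np.sin(th)*y,p[1]+np.sin(th)*x+np.cos(th)*y,z]
E
python3 - <<'E'
from h import *
print(vision.camera_info('wrist')['hand_eye'].round(3))
for fl in(0,1):
  for x,z in((-.121,.25),(-.121,.047),(-.245,.047),(-.245,.25)):
    j=ctrl.ik(W(x,-.085,z),q(fl));print(fl,x,z,None if j is None else np.round(j,2))
E
```

```text
[[ 0.001 -0.951 -0.309  0.079]
 [ 1.     0.001  0.     0.   ]
 [-0.    -0.309  0.951 -0.143]
 [ 0.     0.     0.     1.   ]]
0 -0.121 0.25 [ 0.14  0.49  0.13  1.48 -0.07  1.18  2.  ]
0 -0.121 0.047 [ 0.31  0.69 -0.16  1.72  0.15  0.74  1.8 ]
0 -0.245 0.047 [ 0.38  0.57 -0.11  2.02  0.11  0.56  1.91]
0 -0.245 0.25 [ 0.1   0.32  0.28  1.77 -0.1   1.06  2.13]
1 -0.121 0.25 [-0.15  0.55  0.64  1.49 -0.34  1.22 -0.89]
1 -0.121 0.047 [-0.08  0.75  0.51  1.73 -0.49  0.8  -0.76]
1 -0.245 0.047 [ 0.04  0.6   0.41  2.03 -0.42  0.59 -0.7 ]
1 -0.245 0.25 [-0.17  0.37  0.67  1.77 -0.26  1.09 -0.83]
```

```bash
python3 - <<'E'
from h import *
import cv2
ctrl.close_gripper()
s=get_state();print(s['time'],s['width'],s['tcp_pos'])
ctrl.movel([.25,.55,.30])
ctrl.movep(W(-.14,-.085,.22),q())
s=get_state();print(s['time'],s['tcp_pos'],s['eef_rot'],s['contact_force'])
im,d=vision.grab_frame('wrist');cv2.imwrite('pics/w1.png',im);np.save('w1.npy',d)
np.savez('w1s.npz',t=s['tcp_pos'],r=s['eef_rot'])
print([(r['point'],r['p']) for r in models.recognise('wrist','lip_right')],[(r['point'],r['p']) for r in models.recognise('wrist','dish_purple')])
E
```

```text
1.8667 -0.00021564659647041993 [0.25133118 0.57221164 0.23126985]
5.275 [ 0.58303642 -0.15934514  0.21999861] [ 1.07517465e-04 -7.38066908e-02  9.97272531e-01  2.42574364e-04] [-0.13745918  0.02090696 -0.55808023]
[([314.6, 207.2], 0.76)] [([314.3, 211.0], 0.19)]
```

View pics/w1.png

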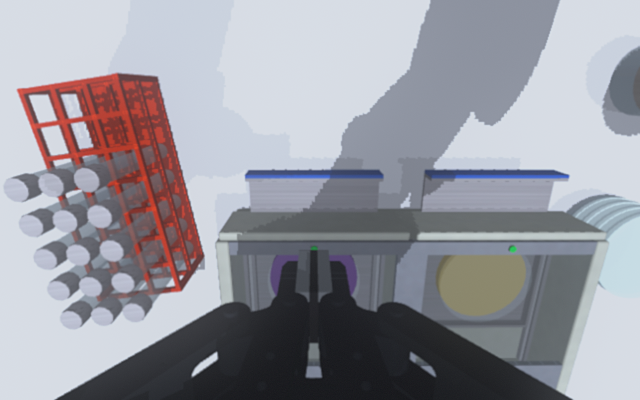

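```bash
python3 - <<'E'
from h import *
import cv2
from scipy.spatial.transform import Rotation as R
im=cv2.imread('pics/w1.png');d=np.load('w1.npy');s=np.load('w1s.npz');c=vision.camera_info('wrist')
H=c['hand_eye'];r=s['r'];Rt=R.from_quat([r[1],r[2],r[3],r[0]]).as_matrix()
cv2.imwrite('pics/w1z.png',cv2.resize(im[155:265,215:425],None,fx=3.7,fy=3.7,interpolation=cv2.INTER_CUBIC))
def wpt(u,v):
    x=cv2.undistortPoints(np.array([[[u,v]]],float),c['mtx'],c['dist_coeffs'])[0,0]
    X=np.array([x[0],x[1],1])*d[v,u]; X=H[:3,:3]@X+H[:3,3]; X=Rt@X+s['t']
    dx,dy=X[0]-p[0],X[1]-p[1];return [np.cos(th)*dx+np.sin(th)*dy,-np.sin(th)*dx+np.cos(th)*dy,X[2]]
for u in(260,360):
  for v in list(range(167,184))+list(range(204,216,2)): print(u,v,im[v,u],np.round(wpt(u,v),4))
for u in list(range(242,252))+list(range(379,388)): print(u,174,im[174,u],np.round(wpt(u,174),4))
E
```

```text
260 167 [223 210 202] [-1.379e-01 -1.416e-01 -1.000e-04]
260 168 [224 211 203] [-0.1371 -0.1414  0.0011]
260 169 [210 191 183] [-0.1357 -0.1417  0.    ]
260 170 [143 116 108] [-0.144  -0.1353  0.0407]
260 171 [116  78  66] [-0.1442 -0.1345  0.0459]
260 172 [120  82  71] [-0.1443 -0.1338  0.0504]
260 173 [121  83  72] [-0.1441 -0.1334  0.0535]
260 174 [137  87  72] [-0.1443 -0.1327  0.0583]
260 175 [178  98  72] [-0.1438 -0.1324  0.0603]
260 176 [197 104  73] [-0.1426 -0.1326  0.0592]
260 177 [195 114  87] [-0.1419 -0.1325  0.0599]
260 178 [185 139 123] [-0.1412 -0.1324  0.061 ]
260 179 [174 157 153] [-0.1402 -0.1325  0.0608]
260 180 [170 158 155] [-0.1393 -0.1325  0.0608]
260 181 [171 157 154] [-0.1382 -0.1327  0.0602]
260 182 [182 166 163] [-0.1325 -0.1356  0.0423]
260 183 [181 165 162] [-0.1318 -0.1354  0.0433]
260 204 [171 157 154] [-0.1098 -0.1367  0.0417]
260 206 [176 161 157] [-0.1078 -0.1368  0.0418]
260 208 [169 154 151] [-0.1061 -0.1367  0.043 ]
260 210 [167 152 149] [-0.1036 -0.1369  0.0419]
260 212 [129 122 118] [-0.102  -0.1368  0.0433]
260 214 [114 111 106] [-0.102 -0.13
[... 1319 characters left out ...]
2] [-0.1441 -0.1455  0.0579]
247 174 [130  82  68] [-0.1442 -0.1445  0.0582]
248 174 [134  85  72] [-0.1439 -0.1439  0.0567]
249 174 [138  88  73] [-0.2181 -0.0843  0.3629]
250 174 [139  88  72] [-0.1439 -0.1421  0.0566]
251 174 [140  89  73] [-0.1441 -0.141   0.0574]
379 174 [107  67  53] [-0.1445 -0.0241  0.0581]
380 174 [106  64  51] [-0.1442 -0.023   0.057 ]
381 174 [108  68  56] [-0.144  -0.0219  0.0563]
382 174 [119  86  76] [-0.1442 -0.0211  0.0569]
383 174 [140 118 110] [-0.1304 -0.0082 -0.0003]
384 174 [157 143 139] [-0.1304 -0.0071 -0.0004]
385 174 [159 147 142] [-0.131  -0.0066  0.0021]
386 174 [160 147 141] [-0.1306 -0.0051  0.0005]
387 174 [159 146 141] [-0.1305 -0.0039  0.    ]
```

```bash
sleep 1
```

```text
(no output)
```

View pics/w1z.png

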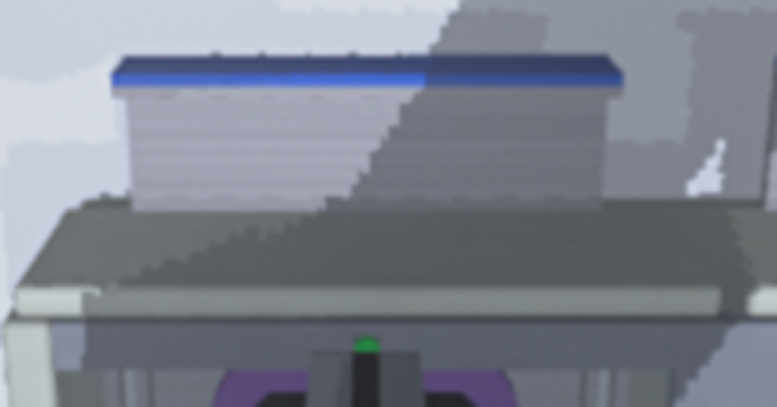

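Wrist depth agrees with the two-camera fit to 1–2 mm: lip back at x=-0.138, bay front at -0.102, ledge at z=0.042. Next I descend into the channel with the fingers shut.

```bash
python3 - <<'E'
from h import *
import cv2
def st(m):
    s=get_state();dx=np.array(s['tcp_pos'])-[p[0],p[1],0];u=np.array([np.cos(th),np.sin(th),0])
    print(m,round(s['time'],2),'inc x,y,z',np.round([dx@u,dx@[-u[1],u[0],0],dx[2]],4),'F',np.round(s['contact_force'],2))
ctrl.movel(W(-.120,-.084,.12),max_speed=.12);st('above')
ctrl.movel(W(-.120,-.084,.070),max_speed=.08);st('70')
ctrl.movel(W(-.120,-.084,.048),max_speed=.04);st('in')
ctrl.pause(.2);st('in')
im,d=vision.grab_frame('wrist');cv2.imwrite('pics/w2.png',im)
im,d=vision.grab_frame('side');cv2.imwrite('pics/s2.png',im)
E
```

```text
above 6.42 inc x,y,z [-0.1197 -0.0844  0.1207] F [ 0.97  0.57 -0.87]
70 7.2 inc x,y,z [-0.1198 -0.0842  0.0702] F [0.31 0.79 0.54]
in 7.9 inc x,y,z [-0.12   -0.0841  0.0479] F [0.95 0.27 0.27]
in 8.1 inc x,y,z [-0.1198 -0.0841  0.0483] F [-0.4  -0.27  1.32]
```

View pics/w2.png

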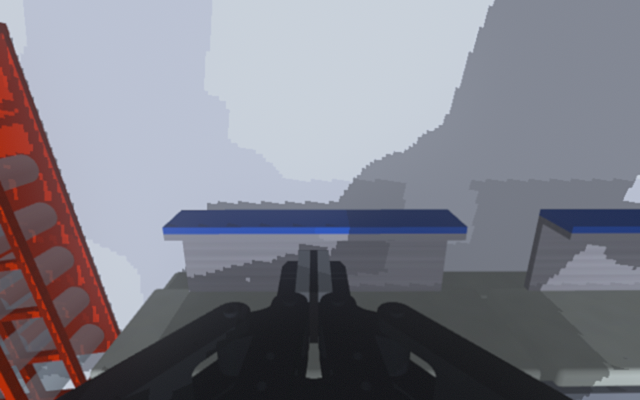

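View pics/s2.png

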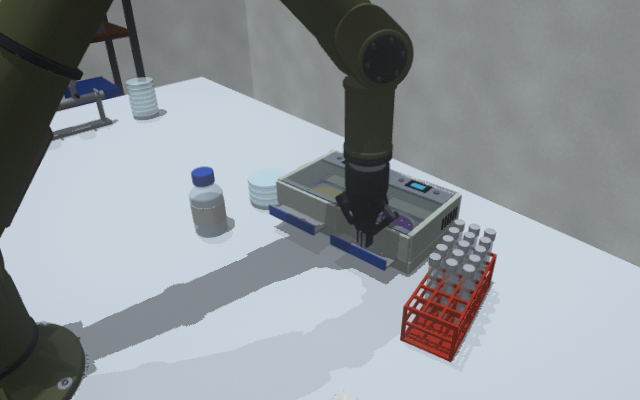

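Both fingertips stand in the right-hand channel, at about (315,255) in the wrist view, with the lip at (315,225). Next is the draw.

```bash
python3 - <<'E'
from h import *
import cv2
u=np.array([np.cos(th),np.sin(th),0])
def st(m):
    s=get_state();dx=np.array(s['tcp_pos'])-[p[0],p[1],0]
    f=np.array(s['contact_force'])@u
    print(m,round(s['time'],2),'inc x,y,z',np.round([dx@u,dx@[-u[1],u[0],0],dx[2]],4),'Fx',round(f,2),'F',np.round(s['contact_force'],2));return f
ctrl.movel(W(-.131,-.084,.048),max_speed=.02);st('contact')
ctrl.movel(W(-.238,-.084,.048),max_speed=.045);st('drawn')
x=-.238
while x>-.254:
    x-=.002;ctrl.movel(W(x,-.084,.048),max_speed=.012)
    if st('slow')>9:break
im,d=vision.grab_frame('wrist');cv2.imwrite('pics/w3.png',im);np.save('w3.npy',d)
im,d=vision.grab_frame('top');cv2.imwrite('pics/t3.png',im)
E
```

```text
contact 8.9 inc x,y,z [-0.131 -0.084  0.048] Fx -0.15 F [-0.01 -0.96 -0.6 ]
drawn 11.43 inc x,y,z [-0.238  -0.0841  0.048 ] Fx 2.14 F [ 2.36 -1.3  -1.29]
slow 11.74 inc x,y,z [-0.2402 -0.084   0.048 ] Fx 1.58 F [ 1.74 -0.99 -0.61]
slow 12.06 inc x,y,z [-0.2423 -0.0839  0.048 ] Fx 1.37 F [1.37 0.08 1.78]
slow 12.38 inc x,y,z [-0.2442 -0.0839  0.048 ] Fx 1.65 F [ 1.78 -0.78  0.64]
slow 12.69 inc x,y,z [-0.2462 -0.0839  0.048 ] Fx 1.33 F [ 1.51 -1.08  1.82]
slow 13.01 inc x,y,z [-0.248  -0.0839  0.048 ] Fx 3.56 F [ 3.69 -0.68  1.  ]
slow 13.32 inc x,y,z [-0.248  -0.084   0.0481] Fx 8.33 F [ 8.23  1.33 -4.02]
slow 13.64 inc x,y,z [-0.248  -0.084   0.0482] Fx 12.32 F [12.21  1.69 -8.75]
```

View pics/w3.png

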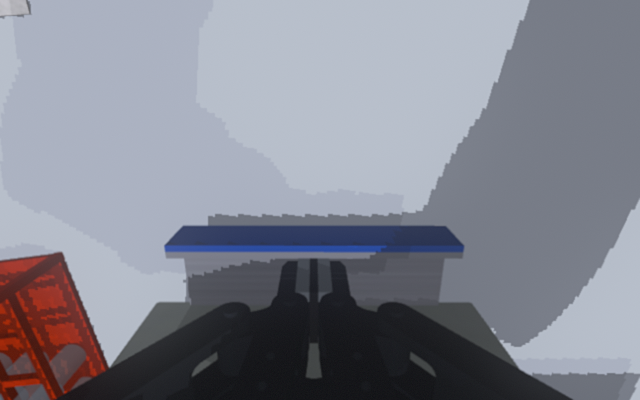

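View pics/t3.png

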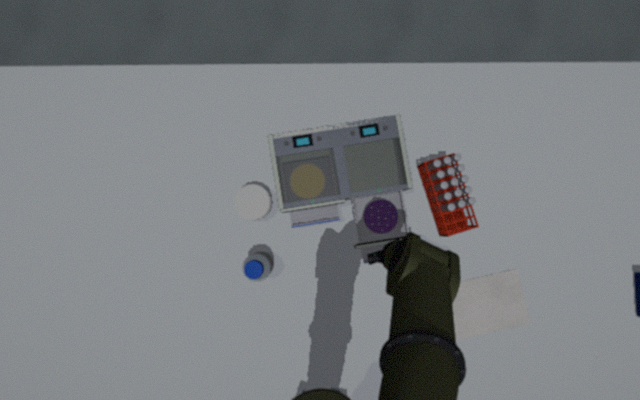

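The tray is at its stop: the finger held at x=-0.248 while force rose from about 2 to 12 N. I'll back off the lip and lift straight out.

```bash
python3 - <<'E'
from h import *
import cv2
ctrl.movel(W(-.242,-.084,.048),max_speed=.02);print(get_state()['contact_force'])
ctrl.movel(W(-.242,-.084,.075),max_speed=.05);print(get_state()['contact_force'])
ctrl.movel(W(-.242,-.084,.22),max_speed=.15)
ctrl.movel(W(-.262,-.064,.30),max_speed=.15)
s=get_state();print(s['time'],s['contact_force'])
for n in('top','wrist','side'):
    im,d=vision.grab_frame(n);cv2.imwrite(f'pics/{n}4.png',im);np.save(f'{n}4.npy',d)
np.savez('w4s.npz',t=s['tcp_pos'],r=s['eef_rot'])
E
```

```text
[-0.50086115 -0.32188334  0.18844124]
[-0.11000231  0.05476504 -0.18005212]
16.9167 [-0.3943426  -1.00346803 -0.0279618 ]
```

View pics/side4.png

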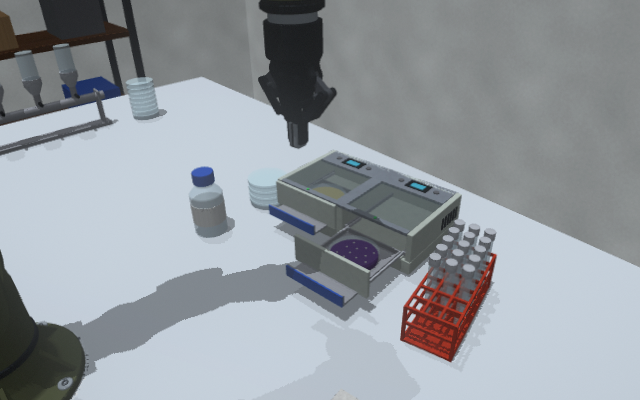

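View pics/wrist4.png

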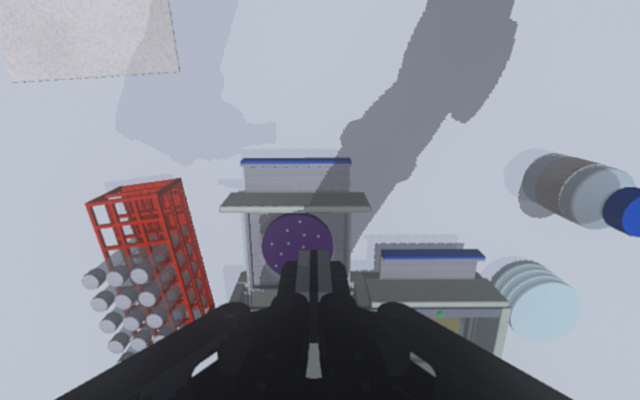

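View pics/top4.png

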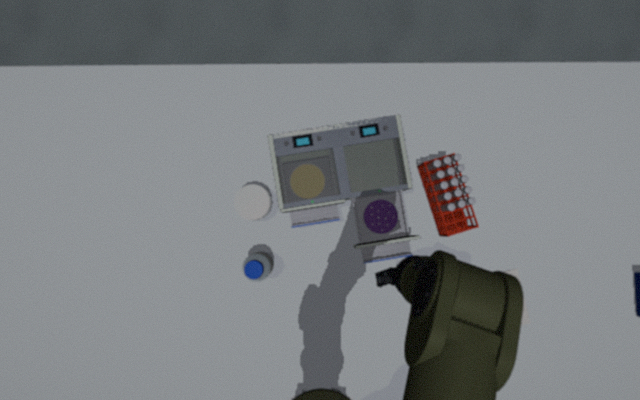

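```bash
python3 - <<'E'
from h import *
import cv2
from scipy.spatial.transform import Rotation as R
im=cv2.imread('pics/wrist4.png');d=np.load('wrist4.npy');s=np.load('w4s.npz');c=vision.camera_info('wrist')
H=c['hand_eye'];r=s['r'];Rt=R.from_quat([r[1],r[2],r[3],r[0]]).as_matrix()
v,u=np.mgrid[:400,:640];x=cv2.undistortPoints(np.stack([u,v],-1).reshape(-1,1,2).astype(float),c['mtx'],c['dist_coeffs'])[:,0]
X=np.c_[x,np.ones(len(x))]*d.reshape(-1,1);X=(X@H[:3,:3].T+H[:3,3])@Rt.T+s['t']-[p[0],p[1],0]
I=np.stack([X@[np.cos(th),np.sin(th),0],X@[-np.sin(th),np.cos(th),0],X[:,2]],-1).reshape(400,640,3)
for vv in range(158,168):print(vv,im[vv,290],I[vv,290].round(4))
b=im.astype(int);m=(b[...,0]-b[...,1]>25)&(b[...,2]-b[...,1]>8)&(I[...,2]>.03)&(I[...,2]<.08)
print('purple px',m.sum(),'x',np.percentile(I[m][:,0],[1,99]),'y',np.percentile(I[m][:,1],[1,99]),'z',np.median(I[m][:,2]))
for a,bb in((250,259),):
  for vv in range(a,bb): print('left',vv,im[vv,430],I[vv,430].round(4))
# before/after in top picture
A=cv2.imread('pics/top0.png').astype(int)
B=cv2.imread('pics/top4.png').astype(int)
for n,(x0,x1,y0,y1) in dict(leftbay=(270,340,135,230),stack=(232,273,180,222),bottle=(240,275,243,283),rack=(415,480,150,238)).items():print(n,np.abs(A-B)[y0:y1,x0:x1].mean())
A=cv2.imread('pics/side0.png').astype(int)
B=cv2.imread('pics/side4.png').astype(int)
for n,(x0,x1,y0,y1) in dict(stackbottle=(185,275,165,240),rack=(400,500,220,360)).items():print(n,np.abs(A-B)[y0:y1,x0:x1].mean())
E
```

```text
158 [123 100  94] [-0.2638 -0.0914  0.0426]
159 [100  66  56] [-0.264  -0.0909  0.0497]
160 [116  73  60] [-0.2637 -0.0907  0.0541]
161 [154  84  62] [-0.2638 -0.0903  0.0603]
162 [183  95  64] [-0.2626 -0.0903  0.0602]
163 [183 110  87] [-0.2617 -0.0902  0.0614]
164 [171 137 128] [-0.2605 -0.0903  0.0611]
165 [162 147 145] [-0.2592 -0.0903  0.0605]
166 [157 144 143] [-0.2581 -0.0903  0.0608]
167 [163 149 146] [-0.2531 -0.0916  0.043 ]
purple px 2515 x [-0.1979542  -0.12675895] y [-0.1246079 -0.0422052] z 0.05984761293158358
left 250 [102  68  57] [-0.1442  0.0864  0.0424]
left 251 [102  69  58] [-0.1437  0.086   0.0442]
left 252 [102  68  58] [-0.1441  0.0847  0.0479]
left 253 [102  68  57] [-0.144   0.0839  0.0504]
left 254 [101  68  59] [-0.1439  0.0831  0.053 ]
left 255 [99 66 57] [-0.1441  0.082   0.0563]
left 256 [122  72  57] [-0.1438  0.0813  0.0584]
left 257 [160  84  56] [-0.1447  0.0798  0.0628]
left 258 [173  99  74] [-0.1424  0.0807  0.0609]
leftbay 9.9865664160401
stack 13.481610530391018
bottle 10.502142857142857
rack 10.517132867132867
stackbottle 13.846567901234568
rack 10.46304761904762
```

```bash
python3 - <<'E'
from h import *
import cv2
c=vision.camera_info('top')
for f,roi in(('top0',(345,405,145,195)),('top4',(355,405,195,240))):
    b=cv2.GaussianBlur(cv2.imread(f'pics/{f}.png'),(5,5),0).astype(int);m=(b[...,0]-b[...,1]>12)&(b[...,2]-b[...,1]>2)
    k=np.zeros_like(m);k[roi[2]:roi[3],roi[0]:roi[1]]=1;m&=k.astype(bool)
    n,l,st,ce=cv2.connectedComponentsWithStats(m.astype(np.uint8));i=1+st[1:,4].argmax();print(st[i],ce[i])
    x=cv2.undistortPoints(ce[i].reshape(1,1,2),c['mtx'],c['dist_coeffs'])[0,0]
    C=-c['R'].T@c['t'];r=c['R'].T@[x[0],x[1],1];X=C+r*(.052-C[2])/r[2]-[p[0],p[1],0]
    print('inc',X@[np.cos(th),np.sin(th),0],X@[-np.sin(th),np.cos(th),0])
A=cv2.imread('pics/top0.png',0).astype(np.float32);B=cv2.imread('pics/top4.png',0).astype(np.float32)
for n,(x0,x1,y0,y1) in dict(leftbay=(270,340,135,230),stack=(232,273,180,222),bottle=(240,275,243,283),rack=(415,480,150,238)).items():print(n,cv2.phaseCorrelate(A[y0:y1,x0:x1],B[y0:y1,x0:x1]))
A=cv2.imread('pics/side0.png',0).astype(np.float32);B=cv2.imread('pics/side4.png',0).astype(np.float32)
for n,(x0,x1,y0,y1) in dict(stackbottle=(185,275,165,240),rack=(400,500,220,360)).items():print(n,cv2.phaseCorrelate(A[y0:y1,x0:x1].copy(),B[y0:y1,x0:x1].copy()))
E
```

```text
[356 154  35  35 929] [372.74919268 171.03444564]
inc -0.03393074901007654 -0.08354152527815079
[363 199  35  35 976] [380.30737705 216.15778689]
inc -0.1534595947609469 -0.08343877643808698
leftbay ((0.022268735242619186, -0.0022751852641320625), 1.00029711149357)
stack ((0.45378917405181696, 0.5131698563823832), 1.0590131618358471)
bottle ((0.0490330319782899, -0.022642209666791757), 1.0390173190169865)
rack ((0.024444899838186984, 0.015789969848441388), 0.9052747657269608)
stackbottle ((0.0007665361615281086, 0.5055587364568765), 1.0000949045817058)
rack ((0.023210993981905403, 0.021762729207239317), 0.947336089875963)
```

```bash
python3 -c "
from station import ticket,get_state
s=get_state();print(s['time'],s['contact_force']);print(ticket.close_job())"
```

```text
17.0667 [-0.79609902  0.21402589  0.32060981]
the job is handed in; nothing more can be done
None
```

I drew the right-hand tray, the one with the purple dish, out to its stop and handed the job in at 17.1 s. I lowered the shut fingertips into the channel behind its lip, pulled it out along its axis, backed off the lip and lifted clear.

**Draw:** the finger met about 1.5–2 N along the runners. It then held at the stop while I pressed up to about 12 N, and after backing off the force was within sensor noise.

**Checks from the pictures:**
- **Tray travel:** the lip moved 120 mm, from -0.144 to -0.264 m in the incubator frame.
- **Purple dish:** it moved 119.5 mm with the tray and under 0.2 mm sideways, so it kept its place on the tray to within the measurement.
- **Left tray:** its facing is still at -0.144 m, so it stayed shut.
- **Bottle and tube rack:** under 0.1 pixel of shift between the before and after pictures.
- **Dish stack:** image correlation gave about 0.5 pixel of shift, in both camera views, though the side-view patch also took in the bottle. I put this down to low contrast and changed shadows, since the arm never came near the stack, but I did not confirm it.

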